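Knock up two rail blanks square and load the tilting drill table

ROBOT

A 6-joint arm with a two-finger parallel gripper is mounted at the origin on the work surface. World frame = base frame: x ahead of the robot, y to its left, z up, the work surface at z = 0. Lengths are in m, angles in rad, forces in N, time in s.
With the tool pointing down it reaches from about 0.35 to 0.975 m from the base axis. Payload 4.9 kg.
Tool frame: the origin (TCP) lies at the very end of the fingers, on their centre line; the grasp point (between the pads) lies 19 mm behind it; z points along the fingers, x is the direction in which the jaws open and shut, and the axes are right-handed (so a half turn about z gives the same grasp; the last joint's range is limited). The gripper opens to 85 mm and grips with 20 to 120 N. Pads are 22 mm wide; open, the fingers measure 114 mm over their backs; the gripper's body (76 mm by 85 mm) begins 54 mm behind the grasp point. The pads swing forward as they close: fully open they stand 13 mm farther back than shut.
Start: joints at [-1.338, 0.053, 1.613, -0, 1.476, -0.119], TCP at [0.215, -0.587, 0.231] pointing down, gripper open.
Joint ranges: [-3.01, 3.01], [-1.01, 2.22], [0.06, 2.58], [-1.02, 4.17], [0.09, 2.62], [-3.14, 3.14]. Speed limits (rad/s): [2.57, 2.57, 3.14, 3.14, 3.14, 3.14].

INTERFACE

Orientations are given as a 3x3 rotation matrix whose columns are the frame's x, y, z axes.
In Python, from workcell import r gives the robot as it stands.
- The arm moves only by the tool step_arm, never from a script. Its argument "rows" is a list of rows, each a list of 3 entries, a list of its own where there are three numbers: the shift along the tool's x, y, z in m, then the turn, a rotation vector about the tool's x, y, z in degrees, then the finger opening in m, from 0 to 0.0854. A call has exactly 8 rows; each row is the pose to reach, as a shift and turn from the pose measured when the call began, along the tool's axes at that moment; what a row does not reach only later rows make up. A row lasts 1/8 s, in which the tool goes at most 62.5 mm and 10.7 degrees, less where a joint would pass 70% of its speed; a pose out of reach is approached as far as the arm can. A call with a gripper value outside its range is refused whole. The fingers move at their own pace and stop on an object; "squeeze" is the grip in N (left out, the last holds). Time passes only in rows, so rows that repeat a pose let the fingers close, or fill a call up. It gives the time, the measured TCP pose, the force and the opening at its end, in the units of the state.
- r.get_state(): the state, without advancing time (a new reading comes with each control period).
- r.capture(name): name is "scene" or "top" or "wrist"; returns the picture (400x640x3 uint8, red, green, blue); there is no depth.
- r.calibration(name): a dict with "fx", "fy", "cx", "cy" (pixels), "D" ([k1, k2, p1, p2, k3] as OpenCV has them; the pictures are not rectified), "R" (3x3) and "t" (3): a world point X has camera coordinates R X + t. Camera axes: x right, y down, z forward; pixel columns grow to the right and rows downward; lengths in m; the calibration is good to about 2 mm. A picture is of the moment at which its call begins: read the wrist's pose just before it. calibration takes no time and is no camera call; for the wrist camera it gives the pose at the moment of the call.
- r.hand_in(): hands the job in, once; it reports no verdict.
Trained networks look in the newest picture that a camera, given by its name, has taken for a name from the list of things; names that differ only in an ending like _2 or _b are one class to them, and where a whole thing is asked for, a point or a joint stands for the part that bears it (a point fixed in the world has none). Each returns a list of dicts, best first, with "conf" (0 to 1); they miss things now and then, are a little off and sometimes report something else, mostly with a low value. They report only what shows in the picture. A call takes as long as a camera call. They do not tell look-alikes from the thing itself.
- r.recognise(camera, thing): "xy" ([column, row] in pixels, amid what is visible of it).
- r.mark_of(camera, thing): "xy" ([column, row] in pixels: a listed point, or the origin of a listed thing).
The state is a dict: "time_s": time; "joint_pos": joint angles; "qvel": joint speeds; "tau": joint torques, N m; "tcp_pos": TCP position; "orientation": TCP orientation; "contact_force": force on the tool from outside, world axes, zero at the start; "wrist_torque": the same for the moment, N m; "opening": finger opening in m.
Only numpy, scipy, OpenCV 4.12 (cv2) and the standard library are available. Lean on these libraries where they do the work, as an engineer would, in place of code of your own. Each camera call takes 0.05 s, during which the arm holds its last target. There are 200 camera calls.

TASK

Push the two rail blanks together into the corner of the squaring board, so that they lie flush side by side with their ends level, tight against its long fence and its end fence. Then pick them up together as one pair and lay the pair, still side by side and the same way up, flat on the sloping drill table, snug against its bottom ledge and its end stop, and let go. Leave the glue bottle, the try square and the clamp where they are.

Things in the scene. Friction and masses are not known exactly. Their poses are not given: they have to be found in the camera images.
- blank_a_centre (a point): Centre of one of two equal beech rail blanks (pale wooden bars, a thin dark pencil line across the middle of the top): 27 mm wide along its x, 150 mm long along its y, 45 mm high along its z; 0.09 to 0.18 kg. It starts loose and askew on the squaring board, on the side away from the long fence. The blanks are interchangeable.
- blank_b_centre (a point): Centre of the other blank, the same in every way. It starts askew between blank a and the long fence; both start clear of each other, of the long fence and, by 15 to 55 mm, of the end fence.
- board: Squaring board: level white-faced plywood 260 x 270 x 12 mm with two low dark wooden fences on it, fixed to the saw table, turned somewhat about the vertical. It may stand left or right of the robot, the drill table on the other side. Origin on the saw table; the plywood runs from x = -150 to +110 and y = -135 to +135 mm. Axes as for board_corner.
- board_corner (a point): Point on the plywood's upper face (z = 12 mm) where the fences' inner faces would meet. x points square to the long fence (inner face at x = 0), y along it to the end fence (inner face at y = 0), z up; blanks lie at negative x and y. Fences 14 mm high, 20 mm thick; the long one spans y -235 to +15 mm, the end one x -174 to -14 mm. Squared blanks lie along y, ends on the end fence.
- tilter: Base of the tilting drill table: green casting 270 (x) x 200 (y) mm with two side quadrants reaching 135 mm from the plate's hinge, fixed to the saw table. Origin at the centre of its underside. It carries the sloping aluminium plate (262 x 195 x 14 mm, dark T-slots), whose low edge is on the base's -y side, with a dark wooden ledge and end stop on it; at most 190 mm high.
- bed_corner (a point): Point on the plate's upper face where ledge and end stop inner faces would meet, about 75 mm up. x level along the ledge to the end stop (inner face x = 0), y up the slope (ledge's inner face y = 0), z out of the plate; the pair goes at negative x, positive y, lying along x. Both 14 mm high, 20 mm thick; ledge x -200 to 0, stop y +13 to +138, plate x -221 to +41, y -34 to +161 mm.
- plate (a joint): Slope of the plate from level in rad (0 level; 0.44 to 0.66 at the start). It is locked and does not give.
- glue_centre (a point): Centre of a white glue bottle with yellow label and orange cap, standing, 58 mm diameter, 170 mm high. Leave alone.
- square_centre (a point): Middle of a try square lying flat: dark stock 110 x 22 x 18 mm along its y at x = -85 mm, steel blade 3 mm thick and 36 mm wide to x = +96 mm. Leave alone.
- clamp_centre (a point): Middle of a bar clamp lying flat, 300 mm long along its y, about 100 mm across and 32 mm high, blue jaws. Leave alone.
Not all that is in view belongs to the job. What is shaped like the part that bears blank_b_centre but orange, purple or yellow is not meant.

How it is judged:
By the outcome, as a careful person would: the job done as asked, in the order asked, and still so for the second after the job is handed in, with the robot touching nothing.
It also fails if it takes over 69 s, if anything falls off the work surface, if the arm or the gripper's body presses on something with over 40 N, if the wrist force passes 120 N, or if a joint passes its speed limit or range.

## Working session

There is one attempt and no reset: what is moved stays moved. The work goes in short steps, Python scripts to look and compute and a tool call to move; the robot and the scene stay as the last step left them, time stands still between calls to the robot, and variables do not carry over. Pictures are saved under pics/ and viewed, about 8 in all and at most 12, crops included, and the job is handed in when it is done.

Besides the shell and the picture viewer there is one more tool, called after "Call:" as name([rows], argument=value, ...), one row to a line, values as JSON. step_arm: Moves the arm, as the interface text tells. Its arguments: {"type":"object","properties":{"rows":{"type":"array","items":{"type":"array"}},"squeeze":{"type":"number"}},"required":["rows"]}

```bash
mkdir -p pics; cat > h.py <<'E'
import numpy as np, cv2
from workcell import r
np.set_printoptions(precision=4,suppress=True)
def cal(n):
    c=r.calibration(n);K=np.array([[c['fx'],0,c['cx']],[0,c['fy'],c['cy']],[0,0,1.]])
    return K,np.array(c['D'],float),np.array(c['R'],float),np.array(c['t'],float)
def ray(C,px):
    K,D,R,t=C
    u=cv2.undistortPoints(np.array([[px]],float),K,D)[0,0]
    d=R.T@np.array([u[0],u[1],1]);return -R.T@t,d
def onz(C,px,z):
    o,d=ray(C,px);return o+d*(z-o[2])/d[2]
def proj(C,X):
    K,D,R,t=C
    return cv2.projectPoints(np.atleast_2d(np.array(X,float)),cv2.Rodrigues(R)[0],t,K,D)[0][:,0]
def snap(n,f):
    im=r.capture(n);cv2.imwrite('pics/'+f,cv2.cvtColor(im,cv2.COLOR_RGB2BGR));return im
E
python3 - <<'E'
from h import *
for n in ['scene','top']:
    snap(n,n+'0.png');C=cal(n);print(n,-C[2].T@C[3])
    for th in ['blank_a_centre','blank_b_centre','board_corner','board','bed_corner','tilter','glue_centre','square_centre','clamp_centre']:
        m=r.mark_of(n,th)
        print(th,[(np.round(x['xy'],1).tolist(),round(x['conf'],2)) for x in m[:4]])
s=r.get_state();print(s)
a=cv2.imread('pics/top0.png');print(a.shape)
E
```

```text
scene [ 1.178  -0.5088  1.1806]
blank_a_centre [([255.2, 224.8], 0.56)]
blank_b_centre [([223.2, 171.0], 0.9), ([279.8, 239.6], 0.81), ([301.1, 323.0], 0.73)]
board_corner [([312.0, 235.4], 0.78)]
board [([271.8, 239.8], 0.92)]
bed_corner [([414.3, 175.6], 0.92)]
tilter [([427.8, 160.2], 0.74)]
glue_centre [([383.9, 223.5], 0.82)]
square_centre [([336.8, 192.2], 0.93)]
clamp_centre [([425.0, 255.8], 0.56)]
top [ 0.2405 -0.0677  1.5747]
blank_a_centre [([392.9, 211.9], 0.75)]
blank_b_centre [([382.1, 189.5], 0.81), ([388.6, 286.1], 0.78), ([471.5, 256.8], 0.67), ([398.1, 118.7], 0.59)]
board_corner [([350.6, 179.1], 0.57), ([247.5, 167.7], 0.2)]
board [([387.2, 196.8], 0.55)]
bed_corner [([244.9, 164.9], 0.58)]
tilter []
glue_centre [([304.0, 141.9], 0.74)]
square_centre [([311.1, 206.3], 0.55), ([247.4, 166.2], 0.23)]
clamp_centre [([285.0, 116.5], 0.96)]
{'time_s': 1.0, 'joint_pos': array([-1.338 ,  0.0527,  1.6129,  0.    ,  1.476 , -0.119 ]), 'qvel': array([-0.0005,  0.0001, -0.0002, -0.0001, -0.0022, -0.0009]), 'tau': array([ -0.0005, -39.3692, -37.0474,  -0.0002,   0.0005,   0.    ]), 'tcp_pos': array([ 0.2154, -0.5867,  0.2313]), 'orientation': array([[ 0.3446, -0.9388,  0.    ],
       [-0.9388, -0.3446,  0.0001],
       [-0.0001, -0.    , -1.    ]]), 'contact_force': array([ 0.1371, -0.4259,  0.4298]), 'wrist_torque': array([ 0.0339,  0.0716, -0.0137]), 'opening': 0.0851722997774144}
(400, 640, 3)
```

View pics/top0.png

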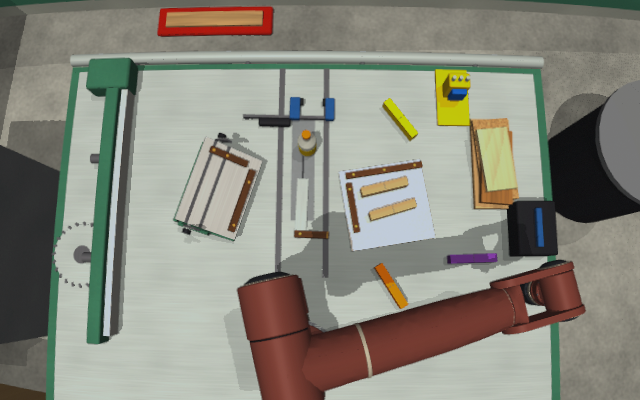

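View pics/scene0.png

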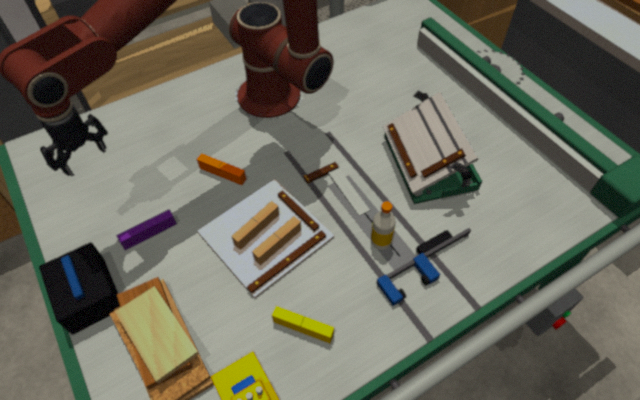

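The top view shows the board right of the robot, with its long fence at about (385,168) and its end fence at (352,208). The blanks are at (385,187), which is b, and (392,209), which is a. Look-alikes are yellow (400,118), orange (391,286) and purple (471,258). Only the two pale ones on the white board fit the description. The tilter is on the left, with its ledge at (241,200) and its stop at (229,156).

```bash
python3 - <<'E'
from h import *
a=cv2.imread('pics/top0.png')
def crop(im,x,y,w,h,s): return cv2.resize(im[y:y+h,x:x+w],None,fx=s,fy=s,interpolation=cv2.INTER_CUBIC)
cv2.imwrite('pics/c1.png',np.hstack([crop(a,338,154,100,100,4),crop(a,170,130,100,100,4)]))
C=cal('top')
# brown masks
hsv=cv2.cvtColor(a,cv2.COLOR_BGR2HSV)
m=((hsv[...,0]<14)&(hsv[...,1]>110)&(hsv[...,2]<150)&(hsv[...,2]>40)).astype(np.uint8)
n,l,st,ce=cv2.connectedComponentsWithStats(m)
for i in range(1,n):
    if 60<st[i,4]<2000:
        p=np.argwhere(l==i)[:,::-1].astype(np.float32);print(st[i],cv2.boxPoints(cv2.minAreaRect(p)).round(1).tolist())
m=((hsv[...,0]<24)&(hsv[...,0]>10)&(hsv[...,1]>60)&(hsv[...,2]>150)).astype(np.uint8);m[:,:345]=0;m[:,432:]=0
n,l,st,ce=cv2.connectedComponentsWithStats(m)
for i in range(1,n):
    if 100<st[i,4]<2000:
        p=np.argwhere(l==i)[:,::-1].astype(np.float32);b=cv2.boxPoints(cv2.minAreaRect(p));print(st[i],b.round(1).tolist(),onz(C,b.mean(0),.057))
for n_,p,z in [('bc',(350.6,179.1),.012),('bed',(244.9,164.9),.075),('lf1',(345,174),.026),('lf2',(422,163),.026),('glue',(304,142),.085),('sq',(311,206),.01)]: print(n_,onz(C,p,z))
W=cal('wrist');s=r.get_state();R=s['orientation'];o=-W[2].T@W[3]
print('cam in tool',R.T@(o-s['tcp_pos']),'\n',W[2]@R,W[0])
E
```

```text
[157   6 116  31 295] [[156.5, 8.0], [272.0, 5.800000190734863], [272.5, 34.0], [157.0, 36.099998474121094]]
[192  11  72  16 106] [[192.0, 26.0], [263.0, 10.800000190734863], [265.8999938964844, 24.700000762939453], [195.0, 39.900001525878906]]
[210 146  38  21 207] [[208.6999969482422, 151.0], [211.1999969482422, 145.1999969482422], [247.6999969482422, 161.3000030517578], [245.1999969482422, 167.10000610351562]]
[346 162  76  17 378] [[345.3999938964844, 172.89999389648438], [420.8999938964844, 161.10000610351562], [421.70001220703125, 166.60000610351562], [346.20001220703125, 178.39999389648438]]
[228 170  27  62 394] [[227.39999389648438, 229.39999389648438], [248.5, 168.8000030517578], [254.8000030517578, 171.0], [233.6999969482422, 231.60000610351562]]
[346 183  13  49 232] [[345.5, 183.39999389648438], [350.70001220703125, 182.5], [358.8999938964844, 230.8000030517578], [353.79998779296875, 231.6999969482422]]
[295 231  31   7 178] [[295.0, 231.0], [325.0, 231.0], [325.0, 237.0], [295.0, 237.0]]
[361 176  47  19 395] [[360.3999938964844, 186.6999969482422], [406.20001220703125
[... 159 characters left out ...]
5, 211.3000030517578], [414.0, 197.60000610351562], [416.5, 205.89999389648438], [371.0, 219.5]] [ 0.4615 -0.2819  0.057 ]
[375 263  34  46 426] [[374.29998779296875, 267.3999938964844], [381.70001220703125, 262.5], [408.6000061035156, 304.0], [401.20001220703125, 308.79998779296875]] [ 0.2253 -0.2756  0.057 ]
bc [ 0.5629 -0.1547  0.012 ]
bed [0.5929 0.1773 0.075 ]
lf1 [ 0.5765 -0.1361  0.026 ]
lf2 [ 0.6149 -0.3848  0.026 ]
glue [ 0.6647 -0.0061  0.085 ]
sq [ 0.4749 -0.0283  0.01  ]
cam in tool [ 0.0002 -0.0823 -0.1426] 
 [[ 1.     -0.0002  0.0002]
 [ 0.0003  0.9474 -0.3199]
 [-0.0001  0.3199  0.9474]] [[297.1351   0.     322.4926]
 [  0.     297.1351 197.8737]
 [  0.       0.       1.    ]]
```

View pics/c1.png

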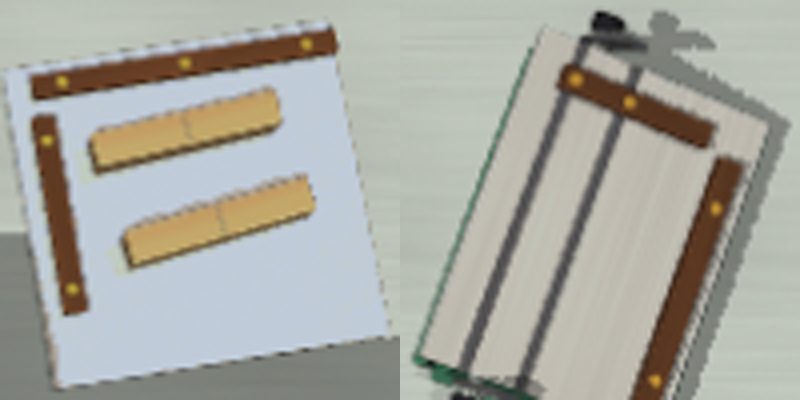

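```bash
cat >> h.py <<'E'
from scipy.spatial.transform import Rotation as Ro
from scipy.optimize import least_squares
def go(p,R=None,frm=None):
    s=r.get_state() if frm is None else frm;R0=s['orientation']
    d=R0.T@(np.array(p)-s['tcp_pos']);w=np.zeros(3) if R is None else Ro.from_matrix(R0.T@R).as_rotvec(degrees=True)
    print('shift',d.round(4),'turn',w.round(2),'|d|',np.linalg.norm(d).round(4));return d,w
def down(xdir):
    x=np.array([*xdir,0.]);x/=np.linalg.norm(x);z=np.array([0,0,-1.]);return np.c_[x,np.cross(z,x),z]
def st():
    s=r.get_state();print('t',s['time_s'],'tcp',s['tcp_pos'],'F',s['contact_force'].round(1),'op',round(s['opening'],4));return s
E
python3 - <<'E'
from h import *
st();go([.55,-.27,.2],down((.153,-.988)))
E
```

```text
t 1.0 tcp [ 0.2154 -0.5867  0.2313] F [ 0.1 -0.4  0.4] op 0.0852
shift [-0.182  -0.4233  0.0313] turn [-0.    0.   11.35] |d| 0.4618
```

Call:
step_arm([
  [[-0.02, -0.045, 0], [0, 0, 1.5], 0.085],
  [[-0.045, -0.1, 0.005], [0, 0, 3], 0.085],
  [[-0.07, -0.16, 0.01], [0, 0, 4.5], 0.085],
  [[-0.095, -0.22, 0.015], [0, 0, 6], 0.085],
  [[-0.12, -0.28, 0.02], [0, 0, 8], 0.085],
  [[-0.145, -0.34, 0.025], [0, 0, 9.5], 0.085],
  [[-0.17, -0.395, 0.03], [0, 0, 11], 0.085],
  [[-0.182, -0.423, 0.031], [0, 0, 11.3], 0.085],
])

```text
time_s: 2.0
tcp_pos: [0.5512, -0.2677, 0.2]
orientation: [[0.156, -0.988, -0.0], [-0.988, -0.156, 0.0], [-0.0, 0.0, -1.0]]
contact_force: [0.1, 0.7, -0.5]
opening: 0.0853
```

```bash
python3 - <<'E'
from h import *
st();snap('wrist','w1.png');
for th in ['blank_a_centre','board_corner']:
    print(th,[(np.round(x['xy'],1).tolist(),round(x['conf'],2)) for x in r.mark_of('wrist',th)[:4]])
st()
E
```

```text
t 2.0 tcp [ 0.5512 -0.2677  0.2   ] F [ 0.1  0.7 -0.5] op 0.0853
blank_a_centre [([323.1, 255.9], 0.77)]
board_corner [([222.5, 147.7], 0.6)]
t 2.15 tcp [ 0.5506 -0.2687  0.2001] F [-0.3  0.4 -0.1] op 0.0848
```

View pics/w1.png

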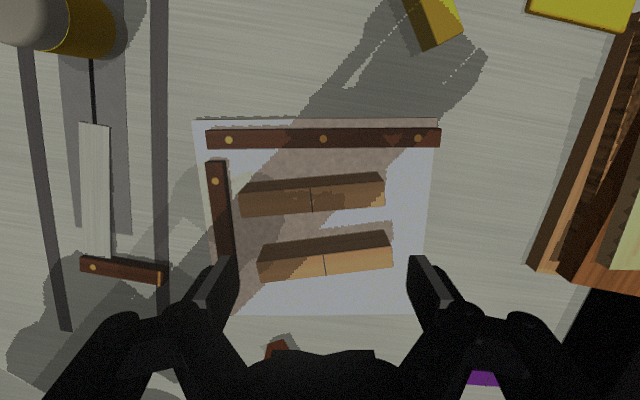

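The wrist view confirms both blanks at (312,195) and (325,258), the long fence along row ~147 and the end fence top at (206–227,160). I'll fit the board pose to these points.

```bash
python3 - <<'E'
from h import *
im=cv2.imread('pics/w1.png');C=cal('wrist');T=cal('top')
hsv=cv2.cvtColor(im,cv2.COLOR_BGR2HSV)
W=[((206,130),(20,15)),((440,128),(20,-235)),((207,148),(0,15)),((440,146.5),(0,-235)),((206,161),(-14,20)),((226.5,160),(-14,0))]
TP=[((345.4,172.9),(20,15)),((420.9,161.1),(20,-235)),((346.2,178.4),(0,15)),((421.7,166.6),(0,-235)),((345.5,183.4),(-14,20)),((350.7,182.5),(-14,0)),((358.9,230.8),(-174,0)),((353.8,231.7),(-174,20))]
def f(q,L,Cm):
    c,s=np.cos(q[2]),np.sin(q[2])
    X=[[q[0]+(c*a-s*b)/1e3,q[1]+(s*a+c*b)/1e3,.026] for _,(a,b) in L]
    return (proj(Cm,X)-np.array([p for p,_ in L])).ravel()
for L,Cm in [(W,C),(TP,T)]:
    q=least_squares(f,[.56,-.15,.15],args=(L,Cm)).x;print(q,np.degrees(q[2]),f(q,L,Cm).round(1))
E
```

```text
[ 0.5647 -0.1571  0.165 ] 9.451554879629757 [-0.6 -0.6  3.3 -0.3  0.7  0.4  1.1  0.3 -1.2  0.3 -3.5  1.1]
[ 0.5645 -0.1535  0.1628] 9.327494391615193 [-0.6 -0.5  0.2 -0.3 -0.4  0.1  0.6  0.1 -0.5 -0.5  0.5 -0.5  0.7  0.7
 -0.5  0.8]
```

```bash
cat >> h.py <<'E'
BQ=np.array([.5645,-.155,.164])
def b2w(x,y,z):
    c,s=np.cos(BQ[2]),np.sin(BQ[2]);return np.array([BQ[0]+c*x-s*y,BQ[1]+s*x+c*y,z])
def w2b(p):
    c,s=np.cos(BQ[2]),np.sin(BQ[2]);d=np.array(p[:2])-BQ[:2];return np.array([c*d[0]+s*d[1],-s*d[0]+c*d[1]])
BX=np.array([np.cos(BQ[2]),np.sin(BQ[2])]);BY=np.array([-BX[1],BX[0]])
E
python3 - <<'E'
from h import *
st();R=down(-BY);go(b2w(-.18,-.108,.08),R);go(b2w(-.18,-.108,.015),R);go(b2w(-.064,-.108,.015),R)
E
```

```text
t 2.15 tcp [ 0.5506 -0.2687  0.2001] F [-0.3  0.4 -0.1] op 0.0848
shift [-0.0009  0.1477  0.1201] turn [ 0.03  0.01 -0.35] |d| 0.1904
shift [-0.0009  0.1477  0.1851] turn [ 0.03  0.01 -0.35] |d| 0.2368
shift [-0.0016  0.0317  0.1851] turn [ 0.03  0.01 -0.35] |d| 0.1878
```

Call:
step_arm([
  [[0, 0.05, 0.02], [0, 0, -0.35], 0.05],
  [[0, 0.1, 0.05], [0, 0, -0.35], 0.05],
  [[-0.001, 0.147, 0.08], [0, 0, -0.35], 0.05],
  [[-0.001, 0.148, 0.11], [0, 0, -0.35], 0.05],
  [[-0.001, 0.148, 0.14], [0, 0, -0.35], 0.05],
  [[-0.001, 0.148, 0.17], [0, 0, -0.35], 0.05],
  [[-0.001, 0.148, 0.182], [0, 0, -0.35], 0.05],
  [[-0.001, 0.148, 0.185], [0, 0, -0.35], 0.05],
])

```text
time_s: 3.15
tcp_pos: [0.4037, -0.2913, 0.0149]
orientation: [[0.162, -0.987, -0.001], [-0.987, -0.162, 0.0], [-0.001, 0.001, -1.0]]
contact_force: [-0.7, -0.8, 0.5]
opening: 0.0501
```

```bash
python3 - <<'E'
from h import *
s=st();print(w2b(s['tcp_pos']));R=down(-BY);go(b2w(-.064,-.108,.015),R)
E
```

```text
t 3.15 tcp [ 0.4037 -0.2913  0.0149] F [-0.7 -0.8  0.5] op 0.0501
[-0.1809 -0.1082]
shift [-0.0003 -0.1169 -0.0002] turn [ 0.06  0.04 -0.05] |d| 0.1169
```

Call:
step_arm([
  [[0, -0.01, 0], [0, 0, 0], 0.05],
  [[0, -0.018, 0], [0, 0, 0], 0.05],
  [[0, -0.026, 0], [0, 0, 0], 0.05],
  [[0, -0.034, 0], [0, 0, 0], 0.05],
  [[0, -0.042, 0], [0, 0, 0], 0.05],
  [[0, -0.05, 0], [0, 0, 0], 0.05],
  [[0, -0.058, 0], [0, 0, 0], 0.05],
  [[0, -0.066, 0], [0, 0, 0], 0.05],
])

```text
time_s: 4.15
tcp_pos: [0.4693, -0.2806, 0.015]
orientation: [[0.162, -0.987, -0.001], [-0.987, -0.162, 0.0], [-0.0, 0.001, -1.0]]
contact_force: [-2.0, -0.2, 2.8]
opening: 0.0499
```

Call:
step_arm([
  [[0, -0.007, 0], [0, 0, 0], 0.05],
  [[0, -0.014, 0], [0, 0, 0], 0.05],
  [[0, -0.021, 0], [0, 0, 0], 0.05],
  [[0, -0.028, 0], [0, 0, 0], 0.05],
  [[0, -0.034, 0], [0, 0, 0], 0.05],
  [[0, -0.039, 0], [0, 0, 0], 0.05],
  [[0, -0.043, 0], [0, 0, 0], 0.05],
  [[0, -0.046, 0], [0, 0, 0], 0.05],
])

```text
time_s: 5.15
tcp_pos: [0.5149, -0.2732, 0.015]
orientation: [[0.162, -0.987, -0.001], [-0.987, -0.162, 0.0], [-0.0, 0.001, -1.0]]
contact_force: [-3.2, -0.7, 4.7]
opening: 0.0504
```

```bash
python3 - <<'E'
from h import *
s=st();print(w2b(s['tcp_pos']));snap('wrist','w2.png')
E
```

```text
t 5.15 tcp [ 0.5149 -0.2732  0.015 ] F [-3.2 -0.7  4.7] op 0.0504
[-0.0682 -0.1085]
```

View pics/w2.png

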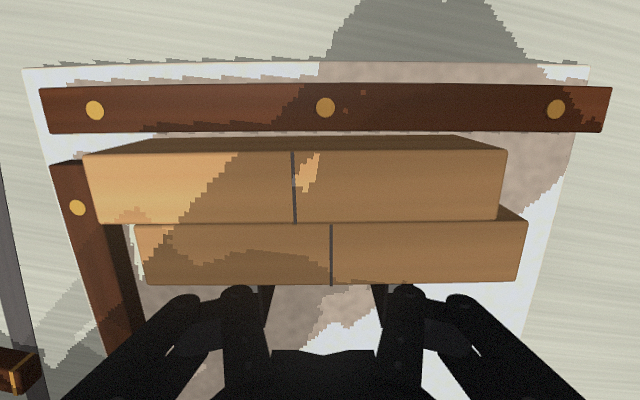

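The blanks are now side by side and parallel to the fence, with a small gap left at row ~135. Their ends are staggered by roughly 15 mm. I'll push a little further.

Call:
step_arm([
  [[0, -0.001, 0], [0, 0, 0], 0.05],
  [[0, -0.002, 0], [0, 0, 0], 0.05],
  [[0, -0.003, 0], [0, 0, 0], 0.05],
  [[0, -0.004, 0], [0, 0, 0], 0.05],
  [[0, -0.005, 0], [0, 0, 0], 0.05],
  [[0, -0.006, 0], [0, 0, 0], 0.05],
  [[0, -0.006, 0], [0, 0, 0], 0.05],
  [[0, -0.006, 0], [0, 0, 0], 0.05],
])

```text
time_s: 6.2
tcp_pos: [0.5183, -0.2724, 0.015]
orientation: [[0.164, -0.987, -0.008], [-0.987, -0.164, 0.0], [-0.002, 0.008, -1.0]]
contact_force: [-15.8, -0.1, 12.8]
opening: 0.0498
```

```bash
python3 - <<'E'
from h import *
s=st();print(w2b(s['tcp_pos']))
E
```

```text
t 6.2 tcp [ 0.5183 -0.2724  0.015 ] F [-15.8  -0.1  12.8] op 0.0498
[-0.0648 -0.1083]
```

```bash
python3 - <<'E'
from h import *
R=down(BX);go(b2w(-.027,-.235,.1),R)
E
```

```text
shift [ 0.1266 -0.0371 -0.0855] turn [  0.27   0.42 -89.98] |d| 0.1572
```

Call:
step_arm([
  [[0, 0.015, 0], [0, 0, 0], 0.05],
  [[0, 0.03, -0.005], [0, 0, 0], 0.04],
  [[0, 0.03, -0.05], [0, 0, 0], 0.016],
  [[0.02, 0.025, -0.085], [0, 0, -10], 0.016],
  [[0.05, 0.015, -0.085], [0, 0, -20], 0.016],
  [[0.08, 0, -0.085], [0, 0, -30], 0.016],
  [[0.1, -0.02, -0.085], [0, 0, -40], 0.016],
  [[0.12, -0.035, -0.085], [0, 0, -50], 0.016],
])

```text
time_s: 7.2
tcp_pos: [0.5735, -0.3857, 0.0995]
orientation: [[0.864, -0.504, -0.007], [-0.504, -0.864, 0.001], [-0.006, 0.003, -1.0]]
contact_force: [-0.7, 0.4, -0.1]
opening: 0.0162
```

```bash
python3 - <<'E'
from h import *
s=st();R=down(BX);go(b2w(-.027,-.235,.1),R);go(b2w(-.027,-.235,.015),R);print(s['joint_pos'])
E
```

```text
t 7.2 tcp [ 0.5735 -0.3857  0.0995] F [-0.7  0.4 -0.1] op 0.0162
shift [ 0.0051  0.0034 -0.0006] turn [  0.04   0.4  -39.67] |d| 0.0062
shift [0.0057 0.0031 0.0844] turn [  0.04   0.4  -39.67] |d| 0.0847
[-0.698   0.3126  1.5458 -0.0042  1.2888 -0.1684]
```

Call:
step_arm([
  [[0.002, 0.001, 0], [0, 0, -10], 0.016],
  [[0.005, 0.003, 0], [0, 0, -20], 0.016],
  [[0.005, 0.003, 0.01], [0, 0, -30], 0.016],
  [[0.006, 0.003, 0.03], [0, 0.4, -39.7], 0.016],
  [[0.006, 0.003, 0.05], [0, 0.4, -39.7], 0.016],
  [[0.006, 0.003, 0.07], [0, 0.4, -39.7], 0.016],
  [[0.006, 0.003, 0.08], [0, 0.4, -39.7], 0.016],
  [[0.006, 0.003, 0.083], [0, 0.4, -39.7], 0.016],
])

```text
time_s: 8.2
tcp_pos: [0.5762, -0.3909, 0.0153]
orientation: [[0.987, 0.163, -0.001], [0.163, -0.987, 0.0], [-0.001, -0.001, -1.0]]
contact_force: [-0.4, 0.5, 0.3]
opening: 0.0162
```

```bash
python3 - <<'E'
from h import *
s=st();R=down(BX);print(w2b(s['tcp_pos']));go(b2w(-.027,-.162,.0155),R)
E
```

```text
t 8.2 tcp [ 0.5762 -0.3909  0.0153] F [-0.4  0.5  0.3] op 0.0162
[-0.027  -0.2347]
shift [-0.     -0.0727 -0.0002] turn [-0.03  0.07 -0.01] |d| 0.0727
```

Call:
step_arm([
  [[0, -0.01, 0], [0, 0, 0], 0.016],
  [[0, -0.02, 0], [0, 0, 0], 0.016],
  [[0, -0.028, 0], [0, 0, 0], 0.016],
  [[0, -0.036, 0], [0, 0, 0], 0.016],
  [[0, -0.044, 0], [0, 0, 0], 0.016],
  [[0, -0.052, 0], [0, 0, 0], 0.016],
  [[0, -0.06, 0], [0, 0, 0], 0.016],
  [[0, -0.066, 0], [0, 0, 0], 0.016],
])

```text
time_s: 9.2
tcp_pos: [0.5656, -0.3258, 0.0157]
orientation: [[0.987, 0.163, -0.001], [0.163, -0.987, -0.001], [-0.001, 0.0, -1.0]]
contact_force: [0.9, -2.9, 0.9]
opening: 0.0162
```

Call:
step_arm([
  [[0, -0.002, 0], [0, 0, 0], 0.016],
  [[0, -0.003, 0], [0, 0, 0], 0.016],
  [[0, -0.004, 0], [0, 0, 0], 0.016],
  [[0, -0.005, 0], [0, 0, 0], 0.016],
  [[0, -0.006, 0], [0, 0, 0], 0.016],
  [[0, -0.007, 0], [0, 0, 0], 0.016],
  [[0, -0.008, 0], [0, 0, 0], 0.016],
  [[0, -0.008, 0], [0, 0, 0], 0.016],
])

```text
time_s: 10.2
tcp_pos: [0.5645, -0.3189, 0.016]
orientation: [[0.987, 0.163, 0.0], [0.163, -0.987, -0.003], [-0.0, 0.003, -1.0]]
contact_force: [0.6, -5.2, 0.3]
opening: 0.0165
```

```bash
python3 - <<'E'
from h import *
s=st();print(w2b(s['tcp_pos']));snap('wrist','w3.png')
E
```

```text
t 10.2 tcp [ 0.5645 -0.3189  0.016 ] F [ 0.6 -5.2  0.3] op 0.0165
[-0.0267 -0.1617]
```

View pics/w3.png

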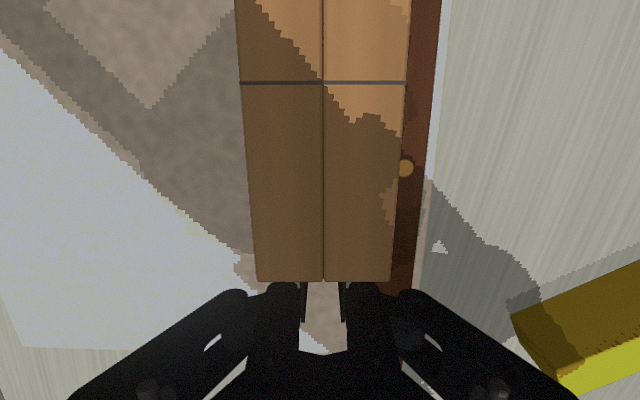

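The pencil lines meet at row 82 and the ends are level at row 280. I'll push a little more to make sure they are tight on the end fence.

Call:
step_arm([
  [[0, -0.001, 0], [0, 0, 0], 0.016],
  [[0, -0.002, 0], [0, 0, 0], 0.016],
  [[0, -0.003, 0], [0, 0, 0], 0.016],
  [[0, -0.004, 0], [0, 0, 0], 0.016],
  [[0, -0.004, 0], [0, 0, 0], 0.016],
  [[0, -0.004, 0], [0, 0, 0], 0.016],
  [[0, -0.004, 0], [0, 0, 0], 0.016],
  [[0, -0.004, 0], [0, 0, 0], 0.016],
])

```text
time_s: 11.25
tcp_pos: [0.5647, -0.3188, 0.0176]
orientation: [[0.987, 0.163, 0.003], [0.163, -0.987, -0.01], [0.001, 0.01, -1.0]]
contact_force: [-0.2, -11.9, 0.5]
opening: 0.0161
```

```bash
python3 - <<'E'
from h import *
s=st();print(w2b(s['tcp_pos']))
E
```

```text
t 11.25 tcp [ 0.5647 -0.3188  0.0176] F [ -0.2 -11.9   0.5] op 0.0161
[-0.0266 -0.1616]
```

```bash
python3 - <<'E'
from h import *
R=down(BX);go(b2w(-.1,-.075,.09),R);go(b2w(-.1,-.075,.016),R)
E
```

```text
shift [-0.0734 -0.0858 -0.0734] turn [ 0.59 -0.08 -0.03] |d| 0.1347
shift [-0.0735 -0.0866  0.0006] turn [ 0.59 -0.08 -0.03] |d| 0.1136
```

Call:
step_arm([
  [[0, 0.015, -0.003], [0.6, 0, 0], 0],
  [[-0.04, 0.02, -0.003], [0.6, 0, 0], 0],
  [[-0.075, 0.01, -0.003], [0.6, 0, 0], 0],
  [[-0.075, -0.04, -0.003], [0.6, 0, 0], 0],
  [[-0.075, -0.087, -0.003], [0.6, 0, 0], 0],
  [[-0.065, -0.087, 0], [0.6, 0, 0], 0],
  [[-0.058, -0.087, 0], [0.6, 0, 0], 0],
  [[-0.05, -0.087, 0], [0.6, 0, 0], 0],
])

```text
time_s: 12.25
tcp_pos: [0.5024, -0.2422, 0.0171]
orientation: [[0.987, 0.162, 0.002], [0.162, -0.987, 0.0], [0.002, 0.0, -1.0]]
contact_force: [0.7, -0.6, 0.5]
opening: -0.0001
```

```bash
python3 - <<'E'
from h import *
s=st();print(w2b(s['tcp_pos']))
E
```

```text
t 12.25 tcp [ 0.5024 -0.2422  0.0171] F [ 0.7 -0.6  0.5] op -0.0001
[-0.0755 -0.0759]
```

Call:
step_arm([
  [[0.002, 0, 0], [0, 0, 0], 0],
  [[0.004, 0, 0], [0, 0, 0], 0],
  [[0.006, 0, 0], [0, 0, 0], 0],
  [[0.008, 0, 0], [0, 0, 0], 0],
  [[0.01, 0, 0], [0, 0, 0], 0],
  [[0.011, 0, 0], [0, 0, 0], 0],
  [[0.012, 0, 0], [0, 0, 0], 0],
  [[0.012, 0, 0], [0, 0, 0], 0],
])

```text
time_s: 13.25
tcp_pos: [0.507, -0.2422, 0.0171]
orientation: [[0.987, 0.163, -0.016], [0.163, -0.987, -0.001], [-0.016, -0.002, -1.0]]
contact_force: [-31.5, -6.9, 20.4]
opening: -0.0
```

```bash
python3 - <<'E'
from h import *
s=st();print(w2b(s['tcp_pos']))
E
```

```text
t 13.25 tcp [ 0.507  -0.2422  0.0171] F [-31.5  -6.9  20.4] op -0.0
[-0.0709 -0.0766]
```

```bash
python3 - <<'E'
from h import *
R=down(BX);go(b2w(-.027,-.0755,.115),R);go(b2w(-.027,-.0755,.031),R)
E
```

```text
shift [ 0.0424 -0.0013 -0.0986] turn [-0.09  0.91 -0.03] |d| 0.1073
shift [ 0.0437 -0.0011 -0.0146] turn [-0.09  0.91 -0.03] |d| 0.0461
```

Call:
step_arm([
  [[-0.012, 0, 0], [0, -0.4, 0], 0],
  [[-0.02, 0, -0.03], [0, -0.8, 0], 0.02],
  [[-0.02, 0, -0.075], [0, -0.8, 0], 0.085],
  [[-0.01, 0, -0.1], [0, -0.8, 0], 0.085],
  [[0.015, -0.001, -0.1], [0, -0.8, 0], 0.085],
  [[0.04, -0.001, -0.1], [0, -0.8, 0], 0.085],
  [[0.044, -0.001, -0.099], [0, -0.8, 0], 0.085],
  [[0.044, -0.001, -0.098], [0, -0.8, 0], 0.085],
])

```text
time_s: 14.25
tcp_pos: [0.5513, -0.2337, 0.1138]
orientation: [[0.986, 0.163, -0.031], [0.163, -0.987, -0.003], [-0.031, -0.002, -1.0]]
contact_force: [0.1, 1.0, -0.6]
opening: 0.0852
```

```bash
python3 - <<'E'
from h import *
s=st();R=down(BX);go(b2w(-.027,-.0755,.031),R)
snap('wrist','w4.png');snap('top','top1.png')
E
```

```text
t 14.25 tcp [ 0.5513 -0.2337  0.1138] F [ 0.1  1.  -0.6] op 0.0852
shift [0.0014 0.0002 0.0828] turn [-0.12  1.77 -0.01] |d| 0.0828
```

View pics/w4.png

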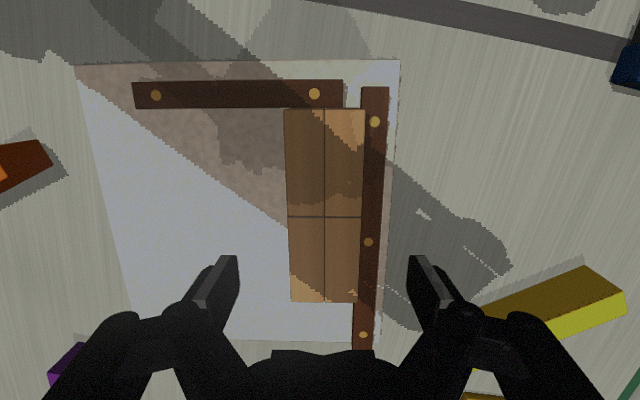

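The pair is square in the corner, with the ends at row 108 on the end fence and the right side on the long fence. I'll correct the 1.8° tilt, descend and grip.

Call:
step_arm([
  [[0.001, 0, 0.005], [0, 1.8, 0], 0.085],
  [[0.001, 0, 0.02], [0, 1.8, 0], 0.085],
  [[0.001, 0, 0.035], [0, 1.8, 0], 0.085],
  [[0.001, 0, 0.05], [0, 1.8, 0], 0.085],
  [[0.001, 0, 0.065], [0, 1.8, 0], 0.085],
  [[0.001, 0, 0.077], [0, 1.8, 0], 0.085],
  [[0.001, 0, 0.082], [0, 1.8, 0], 0.085],
  [[0.001, 0, 0.083], [0, 1.8, 0], 0.085],
])

```text
time_s: 15.35
tcp_pos: [0.5493, -0.2339, 0.0305]
orientation: [[0.987, 0.163, -0.0], [0.163, -0.987, 0.002], [0.0, -0.002, -1.0]]
contact_force: [-0.4, 0.7, 0.2]
opening: 0.0852
```

```bash
python3 - <<'E'
from h import *
s=st();R=down(BX);print(w2b(s['tcp_pos']));go(b2w(-.027,-.0755,.031),R)
E
```

```text
t 15.35 tcp [ 0.5493 -0.2339  0.0305] F [-0.4  0.7  0.2] op 0.0852
[-0.0279 -0.0753]
shift [ 0.0009  0.0002 -0.0005] turn [-0.14 -0.01 -0.04] |d| 0.001
```

Call:
step_arm([
  [[0, 0, 0], [0, 0, 0], 0.06],
  [[0, 0, 0], [0, 0, 0], 0.05],
  [[0, 0, 0], [0, 0, 0], 0.04],
  [[0, 0, 0], [0, 0, 0], 0.04],
  [[0, 0, 0], [0, 0, 0], 0.04],
  [[0, 0, 0], [0, 0, 0], 0.04],
  [[0, 0, 0], [0, 0, 0], 0.04],
  [[0, 0, 0], [0, 0, 0], 0.04],
], squeeze=60)

```text
time_s: 16.35
tcp_pos: [0.5501, -0.2343, 0.0315]
orientation: [[0.987, 0.163, 0.001], [0.163, -0.987, 0.002], [0.002, -0.001, -1.0]]
contact_force: [-0.2, 0.3, 5.7]
opening: 0.0528
```

```bash
python3 - <<'E'
from h import *
s=st();R=down(BX);print(w2b(s['tcp_pos']),s['joint_pos'])
# bed pose fit from top0 & scene rough
T=cal('top')
L=[((208.7,151),(20,138)),((211.2,145.2),(20,138)),]
E
```

```text
t 16.35 tcp [ 0.5501 -0.2343  0.0315] F [-0.2  0.3  5.7] op 0.0528
[-0.0272 -0.0759] [-0.5281  0.1922  1.8169  0.0023  1.132  -0.6923]
```

Call:
step_arm([
  [[0, 0, -0.01], [0, 0, 0], 0.04],
  [[0, 0, -0.03], [0, 0, 0], 0.04],
  [[0, 0, -0.06], [0, 0, 0], 0.04],
  [[0, 0, -0.1], [0, 0, 0], 0.04],
  [[0, 0, -0.15], [0, 0, 0], 0.04],
  [[0, 0, -0.2], [0, 0, 0], 0.04],
  [[0, 0, -0.25], [0, 0, 0], 0.04],
  [[0, 0, -0.27], [0, 0, 0], 0.04],
])

```text
time_s: 17.35
tcp_pos: [0.5504, -0.2348, 0.3064]
orientation: [[0.987, 0.163, 0.007], [0.163, -0.987, -0.001], [0.007, 0.002, -1.0]]
contact_force: [1.2, -0.2, -2.8]
opening: 0.0526
```

```bash
python3 - <<'E'
from h import *
s=st();a=snap('scene','scene1.png');a=cv2.imread('pics/scene1.png')
t=cv2.imread('pics/top0.png')
A=cv2.resize(a[85:205,380:485],None,fx=5,fy=5,interpolation=cv2.INTER_CUBIC)
# top crop same height: 100x120 region *? 
B=cv2.resize(t[130:245,170:270][:, :],None,fx=2.7,fy=2.7*600/310.5,interpolation=cv2.INTER_CUBIC)
B=cv2.resize(t[140:240,215:270],None,fx=5,fy=6,interpolation=cv2.INTER_CUBIC)
print(A.shape,B.shape)
cv2.imwrite('pics/c2.png',np.hstack([A,B]))
E
```

```text
t 17.35 tcp [ 0.5504 -0.2348  0.3064] F [ 1.2 -0.2 -2.8] op 0.0526
(600, 525, 3) (600, 275, 3)
```

View pics/c2.png

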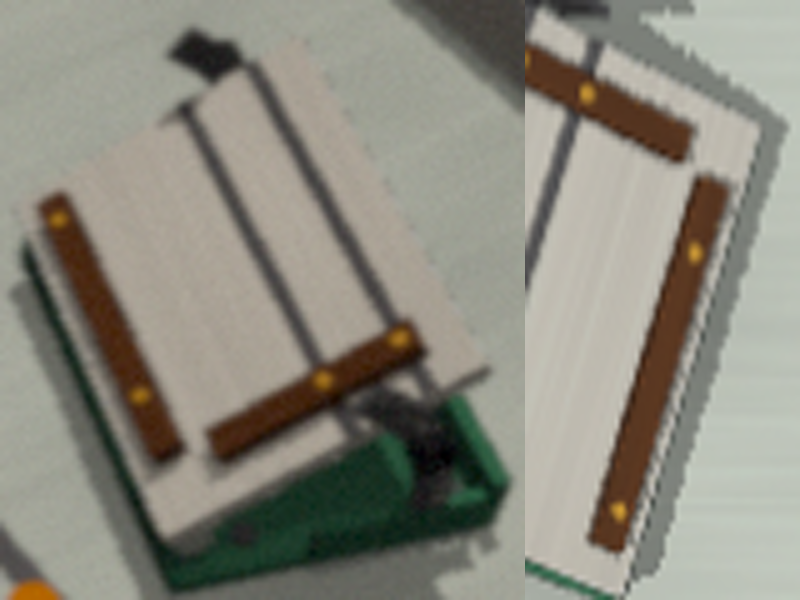

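The scene crop shows the ledge from (55,195) to (170,455), the stop from (215,440) to (415,335), and clear plate corners. I'll fit the bed pose to these.

```bash
cat >> h.py <<'E'
def bedR(q):
    return Ro.from_euler('z',q[3]).as_matrix()@Ro.from_euler('x',q[4]).as_matrix()
E
cat > bed.py <<'E'
from h import *
S=cal('scene');T=cal('top')
sc=[((490,370),(41,161,0)),((162,545),(41,-34,0)),((300,38),(-221,161,0)),((25,215),(-221,-34,0)),((40,203),(-200,-20,14)),((68,193),(-200,0,14)),((207,432),(0,13,14)),((408,322),(0,138,14))]
sc=[(((u+.5)/5-.5+380,(v+.5)/5-.5+85),X) for (u,v),X in sc]
tp=[((762,125),(41,-34,0)),((625,597),(-221,-34,0)),((700,175),(0,0,14)),((733,185),(0,-20,14)),((622,552),(-200,-20,14)),((590,542),(-200,0,14)),((692,130),(20,13,14)),((685,162),(0,13,14))]
tp=[(((u-525+.5)/5-.5+215,(v+.5)/6-.5+140),X) for (u,v),X in tp]
tp+=[((206,136.2),(41,161,0)),((174.3,219.2),(-221,161,0)),((209.5,150.3),(0,138,14))]
def f(q,w=(1,1)):
    R=bedR(q);o=[]
    for L,C,k in ((sc,S,w[0]),(tp,T,w[1])):
        X=np.array([q[:3]+R@np.array(x)/1e3 for _,x in L]);o.append(k*(proj(C,X)-np.array([p for p,_ in L])).ravel())
    return np.concatenate(o)
for w in ((1,1),(1,.01),(.01,1)):
    q=least_squares(f,[.59,.18,.075,-.35,.55],args=(w,)).x;print(q,np.degrees(q[3:]));print(f(q).round(1)) if w==(1,1) else 0
E
python3 bed.py
```

```text
[ 0.582   0.1668  0.0708 -0.3123  0.5464] [-17.8931  31.3042]
[ 0.1 -0.3  0.6 -0.1  0.7 -0.2 -1.6 -1.2 -0.3  1.4 -0.2 -0.  -0.4  0.7
  0.7 -0.2  0.2  0.2 -0.7  0.3  0.4 -0.3 -0.6  0.5 -0.3  0.3  0.2 -0.2
  0.5 -0.4 -0.3  0.3  0.  -0.4  0.4 -1.  -0.   0.8]
[ 0.5775  0.1713  0.0638 -0.318   0.5527] [-18.2195  31.6653]
[ 0.5815  0.1662  0.0747 -0.3074  0.544 ] [-17.6109  31.1706]
```

```bash
cat >> h.py <<'E'
Q=np.array([.5815,.1668,.0725,-.310,.546])
def RB(): return bedR(Q)
def bd(x,y,z): return Q[:3]+RB()@np.array([x,y,z])
def w2bed(p): return RB().T@(np.array(p)-Q[:3])
def RT():
    B=RB();return np.c_[B[:,1],B[:,0],-B[:,2]]
E
python3 - <<'E'
from h import *
s=st();print(bd(-.09,.045,.14),s['joint_pos']);go(bd(-.09,.045,.14),RT());go([.5,-.03,.33],RT())
E
```

```text
t 17.4 tcp [ 0.5508 -0.2351  0.3075] F [ 0.4 -0.5  0.2] op 0.0528
[0.4853 0.1616 0.2155] [-0.5288 -0.0482  1.5883  0.0025  1.5937 -0.6922]
shift [-0.0007 -0.4024  0.0908] turn [ 17.52  27.75 -61.11] |d| 0.4125
shift [-0.0166 -0.2105 -0.0233] turn [ 17.52  27.75 -61.11] |d| 0.2125
```

Call:
step_arm([
  [[-0.002, -0.025, -0.005], [2.2, 3.5, -7.6], 0.04],
  [[-0.004, -0.05, -0.01], [4.4, 6.9, -15.3], 0.04],
  [[-0.006, -0.08, -0.015], [6.6, 10.4, -22.9], 0.04],
  [[-0.008, -0.11, -0.02], [8.8, 13.9, -30.6], 0.04],
  [[-0.01, -0.14, -0.023], [11, 17.3, -38.2], 0.04],
  [[-0.012, -0.17, -0.023], [13.1, 20.8, -45.8], 0.04],
  [[-0.014, -0.2, -0.023], [15.3, 24.3, -53.5], 0.04],
  [[-0.016, -0.21, -0.023], [17.5, 27.7, -61.1], 0.04],
])

```text
time_s: 18.4
tcp_pos: [0.4992, -0.0287, 0.3272]
orientation: [[0.258, 0.954, 0.154], [0.814, -0.3, 0.497], [0.52, -0.003, -0.854]]
contact_force: [-0.5, 0.9, -2.6]
opening: 0.0527
```

```bash
python3 - <<'E'
from h import *
s=st();print(s['joint_pos']);go(bd(-.09,.045,.14),RT());go(bd(-.085,.04,.09),RT())
E
```

```text
t 18.4 tcp [ 0.4992 -0.0287  0.3272] F [-0.5  0.9 -2.6] op 0.0527
[-0.5055 -0.3151  1.8561  0.5397  1.7028 -1.7261]
shift [ 0.0933 -0.0699  0.1879] turn [-0.3  -0.07  0.18] |d| 0.2212
shift [ 0.0882 -0.0647  0.2379] turn [-0.3  -0.07  0.18] |d| 0.2618
```

Call:
step_arm([
  [[0.015, -0.01, 0.02], [-0.3, 0, 0.2], 0.04],
  [[0.03, -0.02, 0.05], [-0.3, 0, 0.2], 0.04],
  [[0.045, -0.035, 0.08], [-0.3, 0, 0.2], 0.04],
  [[0.06, -0.045, 0.11], [-0.3, 0, 0.2], 0.04],
  [[0.075, -0.055, 0.14], [-0.3, 0, 0.2], 0.04],
  [[0.085, -0.065, 0.165], [-0.3, 0, 0.2], 0.04],
  [[0.092, -0.07, 0.183], [-0.3, 0, 0.2], 0.04],
  [[0.093, -0.07, 0.188], [-0.3, 0, 0.2], 0.04],
])

```text
time_s: 19.4
tcp_pos: [0.483, 0.1623, 0.2117]
orientation: [[0.262, 0.953, 0.153], [0.814, -0.304, 0.496], [0.519, -0.006, -0.855]]
contact_force: [-0.2, -0.6, -2.6]
opening: 0.053
```

```bash
python3 - <<'E'
from h import *
s=st();snap('wrist','w5.png');C=cal('wrist')
im=cv2.imread('pics/w5.png')
P=[(-200,0,14),(-200,-20,14),(0,0,14),(0,-20,14),(0,13,14),(0,138,14),(20,138,14),(41,-34,0),(41,161,0),(-221,161,0)]
for x in P:
    u=proj(C,bd(*(np.array(x)/1e3)))[0];print(x,u.round());cv2.circle(im,tuple(int(v) for v in u.round()),2,(0,0,255),-1)
cv2.imwrite('pics/w5m.png',im)
print(w2bed(s['tcp_pos']))
E
```

```text
t 19.4 tcp [0.483  0.1623 0.2117] F [-0.2 -0.6 -2.6] op 0.053
(-200, 0, 14) [270.  66.]
(-200, -20, 14) [246.  67.]
(0, 0, 14) [281. 276.]
(0, -20, 14) [262. 276.]
(0, 13, 14) [294. 276.]
(0, 138, 14) [414. 275.]
(20, 138, 14) [412. 292.]
(41, -34, 0) [255. 300.]
(41, 161, 0) [427. 299.]
(-221, 161, 0) [459.  43.]
[-0.0924  0.043   0.1368]
```

View pics/w5m.png

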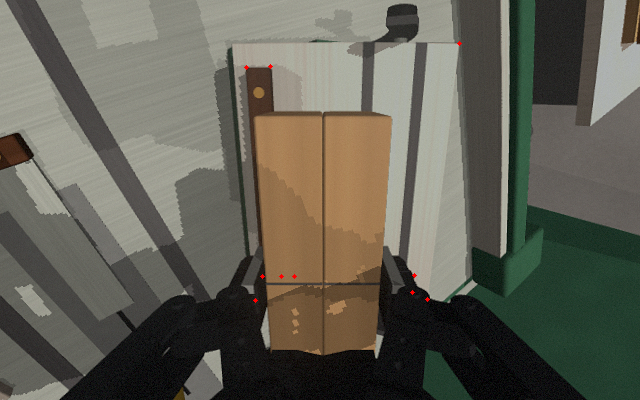

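The model overlay lands on the ledge end at (246–270,67) and the plate corner at (460,43), so the bed pose is good to about 2 mm. The pair is held level.

```bash
python3 - <<'E'
from h import *
s=st();go(bd(-.083,.036,.027),RT())
E
```

```text
t 19.45 tcp [0.4836 0.1621 0.2123] F [-0.3 -0.5 -3.7] op 0.0529
shift [-0.0072  0.0093  0.1103] turn [-0.27  0.01 -0.1 ] |d| 0.1109
```

Call:
step_arm([
  [[0, 0, 0.015], [-0.3, 0, 0], 0.04],
  [[-0.002, 0.003, 0.035], [-0.3, 0, 0], 0.04],
  [[-0.003, 0.005, 0.055], [-0.3, 0, 0], 0.04],
  [[-0.004, 0.006, 0.073], [-0.3, 0, 0], 0.04],
  [[-0.005, 0.007, 0.088], [-0.3, 0, 0], 0.04],
  [[-0.006, 0.008, 0.1], [-0.3, 0, 0], 0.04],
  [[-0.007, 0.009, 0.107], [-0.3, 0, 0], 0.04],
  [[-0.007, 0.009, 0.11], [-0.3, 0, 0], 0.04],
])

```text
time_s: 20.45
tcp_pos: [0.5074, 0.2082, 0.1143]
orientation: [[0.263, 0.952, 0.159], [0.813, -0.307, 0.494], [0.519, -0.001, -0.855]]
contact_force: [-0.3, -0.0, -2.2]
opening: 0.0529
```

```bash
cat >> h.py <<'E'
def bs():
    s=st();print('bed',w2bed(s['tcp_pos']),'Fbed',(RB().T@s['contact_force']).round(1),'M',s['wrist_torque'].round(2));return s
E
python3 - <<'E'
from h import *
s=bs();go(bd(-.08,.027,.024),RT())
E
```

```text
t 20.45 tcp [0.5074 0.2082 0.1143] F [-0.3 -0.  -2.2] op 0.0529
bed [-0.0832  0.0361  0.027 ] Fbed [-0.3 -1.2 -1.8] M [-0.46  0.13 -0.02]
shift [-0.0091  0.0032  0.003 ] turn [ 0.03  0.01 -0.11] |d| 0.0101
```

Call:
step_arm([
  [[0, 0, 0.001], [0, 0, 0], 0.04],
  [[0, 0, 0.002], [0, 0, 0], 0.04],
  [[0, 0, 0.003], [0, 0, 0], 0.04],
  [[0, 0, 0.004], [0, 0, 0], 0.04],
  [[0, 0, 0.005], [0, 0, 0], 0.04],
  [[0, 0, 0.006], [0, 0, 0], 0.04],
  [[0, 0, 0.006], [0, 0, 0], 0.04],
  [[0, 0, 0.006], [0, 0, 0], 0.04],
])

```text
time_s: 21.45
tcp_pos: [0.5083, 0.2107, 0.11]
orientation: [[0.262, 0.952, 0.158], [0.814, -0.306, 0.494], [0.518, -0.001, -0.855]]
contact_force: [-4.8, -5.0, 4.6]
opening: 0.0528
```

```bash
python3 -c "
from h import *
bs()"
```

```text
t 21.45 tcp [0.5083 0.2107 0.11  ] F [-4.8 -5.   4.6] op 0.0528
bed [-0.0831  0.0362  0.022 ] Fbed [-3.1 -3.   7.2] M [-0.83  0.95  0.23]
```

Call:
step_arm([
  [[-0.001, 0, -0.001], [0, 0, 0], 0.04],
  [[-0.003, 0, -0.001], [0, 0, 0], 0.04],
  [[-0.005, 0, -0.001], [0, 0, 0], 0.04],
  [[-0.007, 0, -0.001], [0, 0, 0], 0.04],
  [[-0.008, 0, -0.001], [0, 0, 0], 0.04],
  [[-0.009, 0, -0.001], [0, 0, 0], 0.04],
  [[-0.01, 0, -0.001], [0, 0, 0], 0.04],
  [[-0.01, 0, -0.001], [0, 0, 0], 0.04],
])

```text
time_s: 22.45
tcp_pos: [0.5057, 0.2023, 0.106]
orientation: [[0.262, 0.952, 0.158], [0.814, -0.306, 0.494], [0.519, -0.001, -0.855]]
contact_force: [1.2, 1.4, -3.1]
opening: 0.0529
```

```bash
python3 -c "
from h import *
bs()"
```

```text
t 22.45 tcp [0.5057 0.2023 0.106 ] F [ 1.2  1.4 -3.1] op 0.0529
bed [-0.083   0.0266  0.0231] Fbed [ 0.7 -0.2 -3.5] M [-0.15 -0.    0.12]
```

Call:
step_arm([
  [[-0.001, 0, 0], [0, 0, 0], 0.04],
  [[-0.002, 0, 0], [0, 0, 0], 0.04],
  [[-0.003, 0, 0], [0, 0, 0], 0.04],
  [[-0.004, 0, 0], [0, 0, 0], 0.04],
  [[-0.005, 0, 0], [0, 0, 0], 0.04],
  [[-0.005, 0, 0], [0, 0, 0], 0.04],
  [[-0.005, 0, 0], [0, 0, 0], 0.04],
  [[-0.005, 0, 0], [0, 0, 0], 0.04],
])

```text
time_s: 23.45
tcp_pos: [0.5056, 0.2018, 0.1063]
orientation: [[0.26, 0.952, 0.161], [0.809, -0.306, 0.502], [0.527, -0.001, -0.85]]
contact_force: [4.3, 17.8, -1.7]
opening: 0.0529
```

```bash
python3 -c "
from h import *
bs()"
```

```text
t 23.45 tcp [0.5056 0.2018 0.1063] F [ 4.3 17.8 -1.7] op 0.0529
bed [-0.083   0.0263  0.0236] Fbed [ -1.4  14.7 -10.9] M [ 2.58 -0.73  0.42]
```

Call:
step_arm([
  [[0.0005, 0.002, 0], [0, -0.5, 0], 0.04],
  [[0.0005, 0.004, 0], [0, -0.5, 0], 0.04],
  [[0.0005, 0.006, 0], [0, -0.5, 0], 0.04],
  [[0.0005, 0.007, 0], [0, -0.5, 0], 0.04],
  [[0.0005, 0.008, 0], [0, -0.5, 0], 0.04],
  [[0.0005, 0.009, 0], [0, -0.5, 0], 0.04],
  [[0.0005, 0.01, 0], [0, -0.5, 0], 0.04],
  [[0.0005, 0.011, 0], [0, -0.5, 0], 0.04],
])

```text
time_s: 24.45
tcp_pos: [0.5139, 0.1996, 0.1061]
orientation: [[0.261, 0.953, 0.152], [0.814, -0.302, 0.497], [0.519, -0.006, -0.855]]
contact_force: [-11.9, 1.3, 5.7]
opening: 0.0529
```

```bash
python3 -c "
from h import *
bs();go(bd(-.075,.026,.023),RT())"
```

```text
t 24.45 tcp [0.5139 0.1996 0.1061] F [-11.9   1.3   5.7] op 0.0529
bed [-0.0744  0.0265  0.0232] Fbed [-11.7   0.9   6.1] M [0.25 1.27 1.09]
shift [-0.0005 -0.0006  0.0002] turn [-0.39 -0.01 -0.02] |d| 0.0008
```

Call:
step_arm([
  [[-0.001, 0, 0], [-0.4, 0, 0], 0.04],
  [[-0.002, 0, 0.001], [-0.4, 0, 0], 0.04],
  [[-0.002, 0, 0.002], [-0.4, 0, 0], 0.04],
  [[-0.002, 0, 0.002], [-0.4, 0, 0], 0.04],
  [[-0.002, 0.001, 0.002], [-0.4, 0, 0], 0.04],
  [[-0.002, 0.001, 0.002], [-0.4, 0, 0], 0.04],
  [[-0.002, 0.001, 0.002], [-0.4, 0, 0], 0.04],
  [[-0.002, 0.001, 0.002], [-0.4, 0, 0], 0.04],
])

```text
time_s: 25.45
tcp_pos: [0.514, 0.2, 0.1052]
orientation: [[0.26, 0.953, 0.156], [0.812, -0.303, 0.498], [0.522, -0.003, -0.853]]
contact_force: [-9.3, 3.4, 8.8]
opening: 0.0527
```

```bash
python3 -c "
from h import *
bs();go(bd(-.075,.026,.023),RT())"
```

```text
t 25.45 tcp [0.514  0.2    0.1052] F [-9.3  3.4  8.8] op 0.0527
bed [-0.0744  0.0264  0.0222] Fbed [-9.9  5.   7.3] M [0.93 0.98 0.82]
shift [-0.0004 -0.0006 -0.0008] turn [-0.19 -0.19  0.03] |d| 0.0011
```

Call:
step_arm([
  [[0, 0, 0], [0, 0, 0], 0.054],
  [[0, 0, 0], [0, 0, 0], 0.056],
  [[0, 0, 0], [0, 0, 0], 0.06],
  [[0, 0, 0], [0, 0, 0], 0.066],
  [[0, 0, 0], [0, 0, 0], 0.075],
  [[0, 0, 0], [0, 0, 0], 0.082],
  [[0, 0, 0], [0, 0, 0], 0.082],
  [[0, 0, 0], [0, 0, 0], 0.082],
])

```text
time_s: 26.45
tcp_pos: [0.514, 0.2, 0.1052]
orientation: [[0.26, 0.953, 0.156], [0.812, -0.303, 0.498], [0.522, -0.003, -0.853]]
contact_force: [-0.5, 0.1, 0.1]
opening: 0.0822
```

Call:
step_arm([
  [[0, 0, -0.005], [0, 0, 0], 0.082],
  [[0, 0, -0.015], [0, 0, 0], 0.082],
  [[0, 0, -0.03], [0, 0, 0], 0.082],
  [[0, 0, -0.05], [0, 0, 0], 0.082],
  [[0, 0, -0.075], [0, 0, 0], 0.082],
  [[0, -0.02, -0.1], [0, 0, 0], 0.082],
  [[0, -0.04, -0.12], [0, 0, 0], 0.082],
  [[0, -0.05, -0.125], [0, 0, 0], 0.082],
])

```text
time_s: 27.45
tcp_pos: [0.4471, 0.1523, 0.2142]
orientation: [[0.258, 0.953, 0.16], [0.812, -0.304, 0.497], [0.523, 0.001, -0.853]]
contact_force: [0.1, 0.1, 0.0]
opening: 0.0817
```

```bash
python3 - <<'E'
from h import *
bs();snap('wrist','w6.png');C=cal('wrist');im=cv2.imread('pics/w6.png')
P=[(0,0,45),(0,54,45),(-150,0,45),(-150,54,45),(0,27,45),(-200,0,14),(0,138,14),(0,60,14)]
for x in P:
    u=proj(C,bd(*(np.array(x)/1e3)))[0];print(x,u.round());cv2.circle(im,tuple(int(v) for v in u.round()),2,(0,0,255),-1)
cv2.imwrite('pics/w6m.png',im)
E
```

```text
t 27.45 tcp [0.4471 0.1523 0.2142] F [0.1 0.1 0. ] op 0.0817
bed [-0.1236  0.0267  0.1496] Fbed [ 0.1  0.1 -0. ] M [-0.26  0.01  0.04]
(0, 0, 45) [296. 313.]
(0, 54, 45) [349. 313.]
(-150, 0, 45) [291. 168.]
(-150, 54, 45) [355. 168.]
(0, 27, 45) [322. 313.]
(-200, 0, 14) [293. 106.]
(0, 138, 14) [422. 294.]
(0, 60, 14) [352. 294.]
```

View pics/w6m.png

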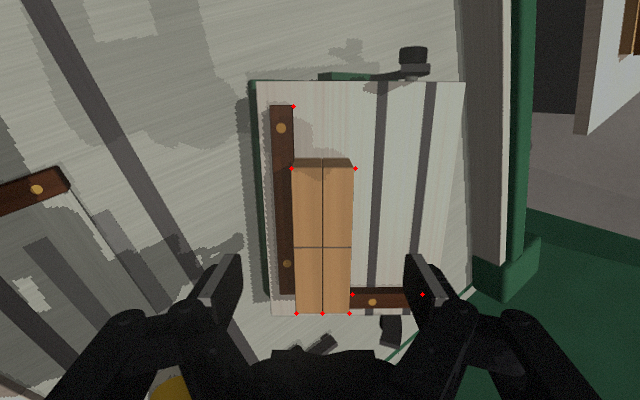

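The pair sits on all the predicted corners, flat with the pencil lines level. I'll give it one light nudge on the free ends to prove it is snug against the stop.

```bash
python3 -c "
from h import *
bs();go(bd(-.178,.027,.10),RT());go(bd(-.178,.027,.016),RT())"
```

```text
t 27.5 tcp [0.4464 0.1527 0.2138] F [ 0.5 -0.3  0.1] op 0.0823
bed [-0.1244  0.0266  0.1491] Fbed [ 0.5 -0.   0.1] M [-0.23  0.05 -0.  ]
shift [ 0.0003 -0.0536  0.0492] turn [-0.04 -0.21  0.1 ] |d| 0.0727
shift [-0.     -0.0535  0.1332] turn [-0.04 -0.21  0.1 ] |d| 0.1435
```

Call:
step_arm([
  [[0, -0.03, 0], [0, 0, 0], 0.016],
  [[0, -0.053, 0.01], [0, 0, 0], 0.016],
  [[0, -0.053, 0.04], [0, 0, 0], 0.016],
  [[0, -0.053, 0.07], [0, 0, 0], 0.016],
  [[0, -0.053, 0.1], [0, 0, 0], 0.016],
  [[0, -0.053, 0.122], [0, 0, 0], 0.016],
  [[0, -0.053, 0.131], [0, 0, 0], 0.016],
  [[0, -0.053, 0.133], [0, 0, 0], 0.016],
])

```text
time_s: 28.5
tcp_pos: [0.4167, 0.235, 0.0998]
orientation: [[0.259, 0.953, 0.157], [0.813, -0.303, 0.498], [0.522, -0.001, -0.853]]
contact_force: [0.5, 0.3, 1.3]
opening: 0.016
```

Call:
step_arm([
  [[0, 0.005, 0], [0, 0, 0], 0.016],
  [[0, 0.01, 0], [0, 0, 0], 0.016],
  [[0, 0.013, 0], [0, 0, 0], 0.016],
  [[0, 0.015, 0], [0, 0, 0], 0.016],
  [[0, 0.016, 0], [0, 0, 0], 0.016],
  [[0, 0.017, 0], [0, 0, 0], 0.016],
  [[0, 0.018, 0], [0, 0, 0], 0.016],
  [[0, 0.019, 0], [0, 0, 0], 0.016],
])

```text
time_s: 29.5
tcp_pos: [0.4323, 0.2302, 0.0994]
orientation: [[0.259, 0.954, 0.15], [0.813, -0.299, 0.5], [0.522, -0.007, -0.853]]
contact_force: [-12.8, -0.1, 8.9]
opening: 0.016
```

```bash
python3 -c "
from h import *
bs()"
```

```text
t 29.5 tcp [0.4323 0.2302 0.0994] F [-12.8  -0.1   8.9] op 0.016
bed [-0.1614  0.0267  0.0152] Fbed [-12.1   1.2   9.6] M [0.36 1.49 0.9 ]
```

Call:
step_arm([
  [[0, -0.012, -0.003], [0.3, 0, 0], 0],
  [[0.03, -0.015, -0.003], [0.3, 0, 0], 0],
  [[0.06, -0.012, -0.003], [0.3, 0, 0], 0],
  [[0.06, 0.03, -0.003], [0.3, 0, 0], 0],
  [[0.06, 0.065, -0.003], [0.3, 0, 0], 0],
  [[0.06, 0.084, -0.003], [0.3, 0, 0], 0],
  [[0.056, 0.086, -0.003], [0.3, 0, 0], 0],
  [[0.052, 0.086, -0.003], [0.3, 0, 0], 0],
])

```text
time_s: 30.5
tcp_pos: [0.5265, 0.2452, 0.128]
orientation: [[0.259, 0.955, 0.144], [0.813, -0.296, 0.502], [0.522, -0.012, -0.853]]
contact_force: [0.0, -0.5, 0.1]
opening: 0.0002
```

Call:
step_arm([
  [[-0.001, 0, 0], [0, 0, 0], 0],
  [[-0.003, 0, 0], [0, 0, 0], 0],
  [[-0.005, 0, 0], [0, 0, 0], 0],
  [[-0.007, 0, 0], [0, 0, 0], 0],
  [[-0.009, 0, 0], [0, 0, 0], 0],
  [[-0.01, 0, 0], [0, 0, 0], 0],
  [[-0.01, 0, 0], [0, 0, 0], 0],
  [[-0.01, 0, 0], [0, 0, 0], 0],
])

```text
time_s: 31.5
tcp_pos: [0.524, 0.2371, 0.1228]
orientation: [[0.259, 0.955, 0.144], [0.813, -0.296, 0.502], [0.522, -0.012, -0.853]]
contact_force: [0.3, -0.0, -0.2]
opening: -0.0003
```

```bash
python3 -c "
from h import *
bs()"
```

```text
t 31.5 tcp [0.524  0.2371 0.1228] F [ 0.3 -0.  -0.2] op -0.0003
bed [-0.0762  0.0683  0.0174] Fbed [ 0.3 -0.1 -0.2] M [-0.23  0.04 -0.02]
```

Call:
step_arm([
  [[-0.0005, 0, 0], [0, 0, 0], 0],
  [[-0.001, 0, 0], [0, 0, 0], 0],
  [[-0.0015, 0, 0], [0, 0, 0], 0],
  [[-0.002, 0, 0], [0, 0, 0], 0],
  [[-0.0025, 0, 0], [0, 0, 0], 0],
  [[-0.003, 0, 0], [0, 0, 0], 0],
  [[-0.0035, 0, 0], [0, 0, 0], 0],
  [[-0.004, 0, 0], [0, 0, 0], 0],
])

```text
time_s: 32.5
tcp_pos: [0.5236, 0.2354, 0.123]
orientation: [[0.258, 0.955, 0.146], [0.811, -0.296, 0.505], [0.526, -0.012, -0.851]]
contact_force: [-1.3, 6.9, 7.5]
opening: 0.0002
```

```bash
python3 -c "
from h import *
bs()"
```

```text
t 32.5 tcp [0.5236 0.2354 0.123 ] F [-1.3  6.9  7.5] op 0.0002
bed [-0.0761  0.0669  0.0184] Fbed [-3.4  9.2  3.2] M [1.34 0.15 0.26]
```

Call:
step_arm([
  [[0.006, 0, 0], [0, 0, 0], 0],
  [[0.015, 0, 0], [0, 0, 0], 0],
  [[0.015, 0, -0.02], [0, 0, 0], 0],
  [[0.015, 0, -0.05], [0, 0, 0], 0],
  [[0.01, -0.02, -0.09], [0, 0, 0], 0],
  [[0, -0.04, -0.13], [0, 0, 0], 0],
  [[-0.01, -0.06, -0.15], [0, 0, 0], 0],
  [[-0.02, -0.06, -0.16], [0, 0, 0], 0],
])

```text
time_s: 33.5
tcp_pos: [0.4376, 0.1555, 0.2502]
orientation: [[0.256, 0.955, 0.148], [0.811, -0.296, 0.504], [0.525, -0.009, -0.851]]
contact_force: [1.0, -0.4, 0.4]
opening: -0.0
```

```bash
python3 - <<'E'
from h import *
bs();snap('wrist','w7.png');C=cal('wrist');im=cv2.imread('pics/w7.png')
P=[(0,0,45),(0,54,45),(-150,0,45),(-150,54,45)]
print(proj(C,[bd(*(np.array(x)/1e3)) for x in P]).round())
s=snap('top','top2.png');t=cv2.imread('pics/top2.png')
cv2.imwrite('pics/f.png',np.hstack([im[60:380,180:500],t[80:240,180:340].repeat(2,0).repeat(2,1)]))
E
```

```text
t 33.5 tcp [0.4376 0.1555 0.2502] F [ 1.  -0.4  0.4] op -0.0
bed [-0.1336  0.0455  0.1802] Fbed [1.1 0.2 0.3] M [-0.26  0.03  0.06]
[[282. 303.]
 [330. 303.]
 [275. 171.]
 [332. 171.]]
```

View pics/f.png

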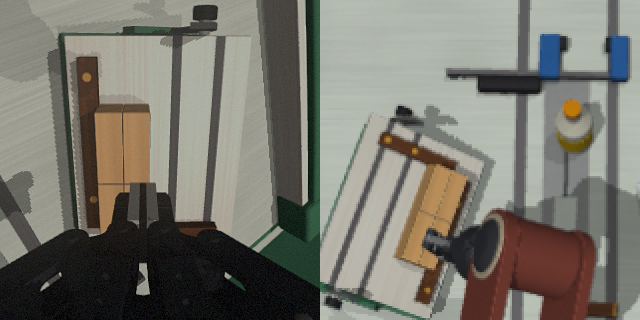

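The final view shows the pair side by side in the bed corner, on the ledge and end stop. The glue bottle, clamp and square are where they were, and the robot is clear of everything.

```bash
python3 -c "
from h import *
print(r.hand_in())"
```

```text
the job is handed in; nothing more can be done
None
```

The pair of blanks is on the drill table, side by side, the same way up, and resting against the ledge and the end stop. I handed the job in at about 33.5 s.

**Squaring:** I pushed the blanks onto the long fence, then onto the end fence, then nudged them onto the long fence again. Each push stopped within about 1 to 2 mm of the expected position. In the pictures, the ends were level and the pencil lines met.

**Moving:** I gripped both blanks together at 60 N, lifted them and turned them to the table's slope, about 31°. I then set them down until they touched the plate, the ledge and the stop, and let go.

**Last checks:**
- **Snug fit:** Light nudges after release stopped at about 12 N against the stop and 9 N against the ledge. Both were within 0.5 mm of where a snug pair should stop.
- **Position:** After release, the overlay of the expected corners matched the pair, and the last picture shows it still in place. The gripper is clear, with no contact force.
- **Other items:** The glue bottle and clamp show undisturbed in the last picture. The try square is mostly hidden behind the arm there, but nothing went near it.
- **Disagreements:** The plate was about 2.5 mm higher than my camera fit, so I went by contact. I also turned the wrist 1.8° the wrong way before the grasp and corrected it before gripping.

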